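# Load the ink carousel and click it on

## Task

Put the pointed-nozzle ink bottle that stands on the desk upright into the carousel's pocket at the steel pointer, all the way down to the pocket's floor; set it in rather than dropping it. Then turn the carousel one click clockwise, seen from above, so that the next pocket comes to the pointer, and let go.

Things in the scene. Friction and masses are not known exactly. Their poses are not given: they have to be found in the camera images.
- ink_bottle: The pointed-nozzle ink bottle standing on the desk. Round black body 38 mm wide, 75 mm tall, then a white cap 21 mm wide tapering to a pointed nozzle; 104 mm tall in all, about 50 g. Origin: centre of its underside, z up its axis. Near it, in any order: a fatter black bottle (48 mm wide, 93 mm tall) with a flat white cap and a squat black jar (56 mm wide, 55 mm tall) with a flat lid.
- pocket (a point): Centre of the inner floor of the pocket to load: an empty cup on the wheel, at the start by the pointer (upright steel tab on the base, robot side). Floor 37 mm above desk, 88 mm from the axis; rim 23 mm above floor; inside 52 mm wide at the floor, 59 at the rim. Six cups, 60 deg apart; the next two in the turning direction hold such bottles. z up, x towards the axis; moves with wheel.
- knob (a point): Grip point in the black bar-shaped knob on the wheel's central post, on its vertical axis, 124 mm above the desk. Bar 50 mm long, 14 mm thick, 32 mm tall; its top is 14 mm above this point, a 40 mm wide collar starts 18 mm below it. x along the bar (at the start one end points to the pointer), y across it, z up. Fixed to the wheel and turns with it.
- wheel (a joint): Angle of the carousel wheel about its vertical axis, rad: 0 at the start, growing clockwise seen from above. A spring detent holds it at stops 1.047 rad (60 degrees, one click) apart; turning it takes up to 0.15 N m, more if fast (0.15 N m per rad/s), and let go it falls into the nearest stop. It can turn either way and past the next stop.
Things that resemble listed ones, but are neither listed nor needed, are in the scene too. Leave any pink or red look-alike of the ink_bottle alone.

How it is judged:
By the outcome, as a careful person would: the job done as asked, in the order asked, and still so for the second after the job is handed in, with the robot touching nothing.
It also fails if it takes over 54 s, if anything falls off the work surface, if the arm or the gripper's body presses on something with over 40 N, if the wrist force passes 120 N, or if a joint passes its speed limit or range.

## Robot

A 6-joint arm with a two-finger parallel gripper is mounted at the origin on the work surface. World frame = base frame: x ahead of the robot, y to its left, z up, the work surface at z = 0. Lengths are in m, angles in degrees, forces in N, time in s.
With the tool pointing down it reaches from about 0.35 to 0.875 m from the base axis. Payload 4.2 kg.
Tool frame: the origin (TCP) lies on the centre line of the jaws, within the pads' length; the fingertips stand 19 mm ahead of it and the grasp point (between the pads) is the TCP; x points along the fingers, y is the direction in which the jaws open and shut, and the axes are right-handed (so a half turn about x gives the same grasp; the last joint's range is limited). The gripper opens to 87 mm and grips with 3 to 60 N. Pads are 19 mm wide; open, the fingers measure 117 mm over their backs; the gripper's body (75 mm by 190 mm) begins 51 mm behind the grasp point.
Start: joints at [-49.24, 22.042, 0.453, 0, -68.411, -14.817], TCP at [0.273, -0.562, 0.242] pointing down, gripper open.
Joint ranges: [-179.83, 179.83], [-69.29, 118.12], [-61.27, 80.66], [-181.25, 117.63], [-171.15, -9.14], [-177.46, 177.46]. Speed limits (degrees/s): [159.86, 159.86, 180, 180, 180, 180].

## Interface

Orientations are given as a 3x3 rotation matrix whose columns are the frame's x, y, z axes.
In Python, from station import r, viewer, job, spotter gives the robot as it stands.
- The arm moves only by the tool play_rows, never from a script. Its argument "commands" is a list of rows, each an object of numbers: "fingers": the gripper command: -1 is fully open, 1 is shut, values between are in proportion; "tx", "ty", "tz": the shift along the tool's x, y, z normalised to -1 to 1, where 1 is 750 mm; "ax", "ay", "az": the turn, a rotation vector about the tool's x, y, z normalised to -1 to 1, where 1 is pi rad. In form: [{"fingers": .., "tx": .., "ty": .., "tz": .., "ax": .., "ay": .., "az": ..}, ...]. A call has 1 to 5 rows; each row is the pose to reach, as a shift and turn from the pose commanded when the call began, along the tool's axes at that moment, turning the shorter way round; what a row does not reach only later rows make up. A row lasts 1/12 s, in which the tool goes at most 41.7 mm and 7.16 degrees, less where a joint would pass 70% of its speed; a pose out of reach is approached as far as the arm can. A call with a number of a shift or a turn outside -1 to 1 is refused whole. A call with a gripper value outside its range is refused whole. The fingers move at their own pace and stop on an object; the grip force is fixed at half the most. Time passes only in rows, so rows that repeat a pose let the fingers close. It gives the time, the measured TCP pose, the force and the opening at its end, in the units of the state.
- r.sense(): the state, without advancing time (a new reading comes with each control period).
- viewer.capture(name): name is "side" or "top" or "wrist"; returns a dict with "image" (384x512x3 uint8, red, green, blue), "fx", "fy", "cx", "cy" (pixels), "R" (3x3) and "t" (3): a world point X has camera coordinates R X + t; the wrist camera has in their place "mount" (4x4, takes a point from camera to tool coordinates, whose origin is the TCP and whose axes are the tool frame's). Camera axes: x right, y down, z forward; pixel columns grow to the right and rows downward; lengths in m; the calibration is good to about 2 mm. A picture is of the moment at which its call begins: read the wrist's pose just before it. There is no depth.
- job.finish_job(): hands the job in, once; it reports no verdict.
Trained networks look in a picture, given as the dict that the camera call returned (one of the last four; its "shot" number tells which), for a name from the list of things; names that differ only in an ending like _2 or _b are one class to them, and where a whole thing is asked for, a point or a joint stands for the part that bears it (a point fixed in the world has none). Each returns a list of dicts, best first, with "score" (0 to 1); they miss things now and then, are a little off and sometimes report something else, mostly with a low value. They report only what shows in the picture. A call takes as long as a camera call. They do not tell look-alikes from the thing itself.
- spotter.find_in(name, picture): "uv" ([column, row] in pixels, amid what is visible of it).
- spotter.silhouettes(name, picture): "region" (384x512 bool, what is visible of it) and "uv" ([column, row] in pixels, amid what is visible of it).
The state is a dict: "time_s": time; "joints": joint angles; "joint_velocities": joint speeds; "effort": joint torques, N m; "tcp_pos": TCP position; "ee_rot": TCP orientation; "wrist_force": force on the tool from outside, world axes, zero at the start; "moment": the same for the moment, N m; "gripper_width": opening from 0.0 (shut) to 1.0 (fully open).
Only numpy, scipy, OpenCV 4.12 (cv2) and the standard library are available. Lean on these libraries where they do the work, as an engineer would, in place of code of your own. Each camera call takes 0.05 s, during which the arm holds its last target. There are 200 camera calls.

## Working session

There is one attempt and no reset: what is moved stays moved. The work goes in short steps, Python scripts to look and compute and a tool call to move; the robot and the scene stay as the last step left them, time stands still between calls to the robot, and variables do not carry over. Pictures are saved under pics/ and viewed, about 8 in all and at most 12, crops included, and the job is handed in when it is done.

Besides the shell and the picture viewer there is one more tool, called after "Emit:" by a JSON object that holds its "api" and its "payload". play_rows: Moves the arm, as the interface text tells. Its arguments: {"type":"object","properties":{"commands":{"type":"array"}},"required":["commands"]}

```bash
ls; mkdir -p pics; cat > h.py <<'E'
from station import r, viewer, job, spotter
import numpy as np, cv2
def save(p,n): cv2.imwrite(f'pics/{n}.png',p['image'][:,:,::-1])
def cam(p,s=None):
    if 'R' in p: return np.array(p['R']),np.array(p['t'])
    M=np.array(p['mount']);T=np.eye(4);T[:3,:3]=s['ee_rot'];T[:3,3]=s['tcp_pos']
    W=np.linalg.inv(T@M);return W[:3,:3],W[:3,3]
def ray(p,uv,z,s=None):
    R,t=cam(p,s);d=R.T@np.array([(uv[0]-p['cx'])/p['fx'],(uv[1]-p['cy'])/p['fy'],1]);c=-R.T@t
    return c+d*(z-c[2])/d[2]
def proj(p,X,s=None):
    R,t=cam(p,s);q=R@np.array(X)+t;return [p['fx']*q[0]/q[2]+p['cx'],p['fy']*q[1]/q[2]+p['cy']]
E
python3 - <<'E'
from h import *
np.set_printoptions(precision=4,suppress=True)
s=r.sense();print(s)
ims=[]
for n in('top','side','wrist'):
    s=r.sense();p=viewer.capture(n);ims.append(p['image'])
    R,t=cam(p,s);print(n,p['fx'],p['cx'],p['cy'],'c',-R.T@t,'fwd',R[2])
    for k in('ink_bottle','pocket','knob'):
        for d in spotter.find_in(k,p)[:7]:print(k,round(d['score'],2),np.round(d['uv']),ray(p,d['uv'],{'ink_bottle':.05,'pocket':.05,'knob':.13}[k],s))
cv2.imwrite('pics/a.png',np.hstack(ims[:2])[:,:,::-1][:,:,:].copy()) if 0 else None
c=cv2.resize(np.vstack(ims[:2]),None,fx=.78,fy=.78)
cv2.imwrite('pics/a.png',c[:,:,::-1]);cv2.imwrite('pics/top.png',cv2.resize(ims[0],(800,600))[:,:,::-1])
cv2.imwrite('pics/side.png',cv2.resize(ims[1],(800,600))[:,:,::-1])
E
```

```text
pics
{'time_s': 0.0, 'joints': array([-49.2403,  22.0902,   0.3806,  -0.0276, -68.412 , -14.8175]), 'joint_velocities': array([ 0.0481,  0.1003,  0.0253, -0.0451, -0.0614,  0.0134]), 'effort': array([  0.    , -39.0668,  18.7402,   4.22  ,   0.0109,  -0.0002]), 'tcp_pos': array([ 0.2732, -0.5615,  0.2405]), 'ee_rot': array([[-0.001 , -0.4373,  0.8993],
       [ 0.0019,  0.8993,  0.4373],
       [-1.    ,  0.0022, -0.0001]]), 'wrist_force': array([-0.2834, -0.2816,  0.8977]), 'moment': array([ 0.025 ,  0.0271, -0.0308]), 'gripper_width': 0.9988431589384951}
top 442.8079309964272 256.70702548169163 196.44121336880926 c [0.485  0.052  0.8967] fwd [ 0.0965  0.0064 -0.9953]
ink_bottle 0.83 [176. 148.] [0.658  0.2173 0.05  ]
ink_bottle 0.78 [144. 190.] [0.5737 0.2756 0.05  ]
ink_bottle 0.77 [190. 202.] [0.5527 0.1856 0.05  ]
ink_bottle 0.72 [217. 120.] [0.7143 0.1395 0.05  ]
ink_bottle 0.64 [220. 167.] [0.6224 0.1295 0.05  ]
pocket 0.68 [342. 182.] [ 0.5999 -0.1054  0.05  ]
knob 0.61 [347. 180.] [ 0.5917 -0.0997  0.13  ]
side 382.25260020054264 247.09524152726885 192.35273442896164 c [ 0.544  -0.4574  0.6481] fwd [ 0.0544  0.6782 -0.7328]
ink_bottle 0.96 [236. 140.] [0.5744 0.273  0.05  ]
ink_bottle 0.95 [227. 166.] [0.5486 0.1809 0.05  ]
ink_bottle 0.94 [275. 153.] [0.6627 0.2178 0.05  ]
ink_bottle 0.94 [302. 179.] [0.7119 0.1298 0.05  ]
ink_bottle 0.91 [259. 179.] [0.6173 0.135  0.05  ]
ink_bottle 0.24 [265. 288.] [ 0.6033 -0.1306  0.05  ]
pocket 0.55 [265. 288.] [ 0.6032 -0.1316  0.05  ]
knob 0.75 [266. 293.] [ 0.5972 -0.1827  0.13  ]
wrist 289.40736532183985 254.0976269707284 194.13750658170113 c [ 0.2082 -0.5946  0.3847] fwd [ 0.241   0.118  -0.9633]
```

View pics/top.png

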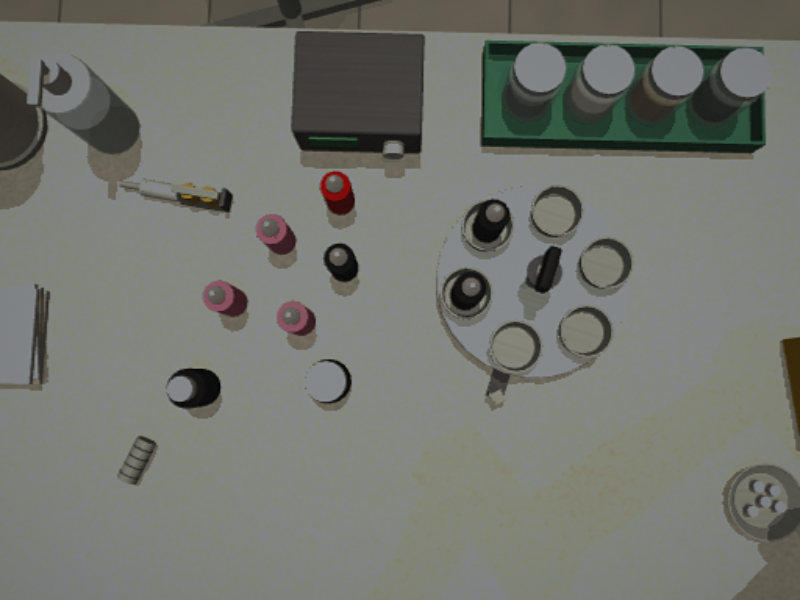

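View pics/side.png

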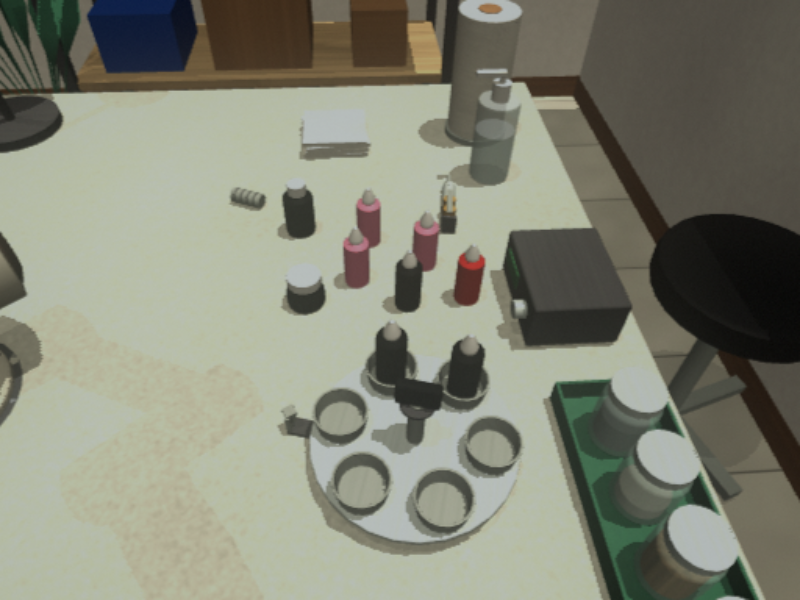

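The top view shows the only black pointed bottle on the desk at about (340,262) in the 800 px view. The pocket is at (515,346), the wheel centre at (536,278), and the clockwise neighbours hold bottles. The side view agrees.

```bash
cat >> h.py <<'E'
np.set_printoptions(precision=4,suppress=True)
def go(X,yaw=None):
    s=r.sense();R=s['ee_rot'];d=R.T@(np.array(X)-s['tcp_pos'])/.75
    print('t',s['time_s'],'pos',s['tcp_pos'],'yaw',np.degrees(np.arctan2(R[1,1],R[0,1])),'shift',d, 'F',s['wrist_force'],'w',s['gripper_width'])
E
python3 - <<'E'
from h import *
from scipy.optimize import least_squares
P={n:viewer.capture(n) for n in('top','side')}
for n,p in P.items():
    for d in spotter.silhouettes('ink_bottle',p):
        ys,xs=np.where(d['region']);print(n,round(d['score'],2),np.round(d['uv']),xs.min(),xs.max(),ys.min(),ys.max(), p['image'][d['region']].mean(0))
p=P['top'];k=.64
cups=[(515,346),(585,332),(605,264),(556,211),(487,225),(466,293)]
W=np.array([ray(p,(u*k,v*k),.06)[:2] for u,v in cups]);print(W,W.mean(0),np.linalg.norm(W-W.mean(0),axis=1))
print('cup angle',np.degrees(np.arctan2(*(W[0]-W.mean(0))[::-1])))
# side cups (empty ones) to cross-check
q=P['side'];print('side cup',ray(q,(340*k,413*k),.06),ray(q,(362*k,483*k),.06),ray(q,(445*k,499*k),.06),ray(q,(493*k,443*k),.06))
print('tip top',ray(p,(338*k,255*k),.104),'side tip',ray(q,(409*k,251*k),.104),'side base',ray(q,(408*k,309*k),0))
go([.622-.02,.13,.22])
E
```

```text
top 0.97 [216. 120.] 205 226 110 137 [92.3886 31.5939 29.1987]
top 0.87 [143. 189.] 131 157 180 202 [96.3348 64.5508 71.0864]
top 0.86 [189. 203.] 177 201 193 214 [105.6372  72.4821  79.2196]
top 0.7 [175. 150.] 164 188 137 162 [97.7539 65.5861 72.085 ]
top 0.65 [217. 168.] 207 228 156 179 [40.9752 39.7047 37.6873]
side 0.95 [237. 139.] 228 243 120 158 [124.9568  94.8294  92.8898]
side 0.77 [301. 178.] 291 310 156 195 [107.1646  66.6984  58.6326]
side 0.75 [227. 167.] 220 236 146 183 [119.7716  87.6188  87.0994]
side 0.69 [261. 180.] 252 270 160 199 [66.1337 65.6447 58.1252]
side 0.59 [272. 153.] 264 280 136 173 [120.8249  88.5591  87.7553]
[[ 0.5225 -0.0814]
 [ 0.5417 -0.1658]
 [ 0.6255 -0.19  ]
 [ 0.6899 -0.1299]
 [ 0.6701 -0.0453]
 [ 0.5853 -0.0211]] [ 0.6058 -0.1056] [0.0868 0.088  0.0867 0.0875 0.0881 0.087 ]
cup angle 163.81543398215555
side cup [ 0.5231 -0.0849  0.06  ] [ 0.5446 -0.1715  0.06  ] [ 0.629  -0.1944  0.06  ] [ 0.6906 -0.1339  0.06  ]
tip top [0.6204 0.132  0.104 ] side tip [0.6215 0.1352 0.104 ] side base [0.623  0.1237 0.    ]
t 0.8 pos [ 0.2735 -0.562   0.2416] yaw 115.942443272411 shift [0.0288 0.638  0.7976] F [ 0.0087 -0.5419 -0.2025] w 0.9991798078818116
```

Emit:
{"api": "play_rows", "payload": {"commands": [{"fingers":-0.4,"tx":0,"ty":0.638,"tz":0.798,"ax":0,"ay":0,"az":0},{"fingers":-0.4,"tx":0,"ty":0.638,"tz":0.798,"ax":0,"ay":0,"az":0},{"fingers":-0.4,"tx":0,"ty":0.638,"tz":0.798,"ax":0,"ay":0,"az":0},{"fingers":-0.4,"tx":0,"ty":0.638,"tz":0.798,"ax":0,"ay":0,"az":0},{"fingers":-0.4,"tx":0,"ty":0.638,"tz":0.798,"ax":0,"ay":0,"az":0}]}}

```text
time_s: 1.22
tcp_pos: [0.3632, -0.3722, 0.2417]
ee_rot: [[0.0, -0.437, 0.9], [-0.0, 0.9, 0.437], [-1.0, -0.0, 0.0]]
wrist_force: [0.7, 0.0, 0.1]
gripper_width: 0.741
```

```bash
python3 -c "
from h import *
go([.60,.13,.22])"
```

```text
t 1.2167 pos [ 0.3632 -0.3722  0.2417] yaw 115.90726183399205 shift [0.0289 0.4644 0.5765] F [0.7126 0.0365 0.0505] w 0.7406407639707315
```

Emit:
{"api": "play_rows", "payload": {"commands": [{"fingers":-0.4,"tx":0,"ty":0.464,"tz":0.577,"ax":0,"ay":0,"az":0},{"fingers":-0.4,"tx":0,"ty":0.464,"tz":0.577,"ax":0,"ay":0,"az":0},{"fingers":-0.4,"tx":0,"ty":0.464,"tz":0.577,"ax":0,"ay":0,"az":0},{"fingers":-0.4,"tx":0,"ty":0.464,"tz":0.577,"ax":0,"ay":0,"az":0},{"fingers":-0.4,"tx":0,"ty":0.464,"tz":0.577,"ax":0,"ay":0,"az":0}]}}

```text
time_s: 1.63
tcp_pos: [0.4522, -0.1834, 0.242]
ee_rot: [[0.001, -0.438, 0.899], [-0.0, 0.899, 0.438], [-1.0, -0.001, 0.001]]
wrist_force: [0.4, -0.6, -1.7]
gripper_width: 0.698
```

Emit:
{"api": "play_rows", "payload": {"commands": [{"fingers":-0.4,"tx":0,"ty":0.29,"tz":0.36,"ax":0,"ay":0,"az":0},{"fingers":-0.4,"tx":0,"ty":0.29,"tz":0.36,"ax":0,"ay":0,"az":0},{"fingers":-0.4,"tx":0,"ty":0.29,"tz":0.36,"ax":0,"ay":0,"az":0},{"fingers":-0.4,"tx":0,"ty":0.29,"tz":0.36,"ax":0,"ay":0,"az":0},{"fingers":-0.4,"tx":0,"ty":0.29,"tz":0.36,"ax":0,"ay":0,"az":0}]}}

```text
time_s: 2.05
tcp_pos: [0.5409, 0.0052, 0.242]
ee_rot: [[0.001, -0.438, 0.899], [0.0, 0.899, 0.438], [-1.0, -0.0, 0.001]]
wrist_force: [1.5, -1.7, -0.4]
gripper_width: 0.7
```

```bash
python3 -c "
from h import *
go([.6,.13,.22])"
```

```text
t 2.05 pos [0.5409 0.0052 0.242 ] yaw 115.97190143045965 shift [0.0294 0.1151 0.1436] F [ 1.4737 -1.7342 -0.379 ] w 0.7004400855227448
```

Emit:
{"api": "play_rows", "payload": {"commands": [{"fingers":-0.4,"tx":0.03,"ty":0.115,"tz":0.144,"ax":0,"ay":0,"az":0},{"fingers":-0.4,"tx":0.03,"ty":0.115,"tz":0.144,"ax":0,"ay":0,"az":0},{"fingers":-0.4,"tx":0.03,"ty":0.115,"tz":0.144,"ax":0,"ay":0,"az":0},{"fingers":-0.4,"tx":0.03,"ty":0.115,"tz":0.144,"ax":0,"ay":0,"az":0},{"fingers":-0.4,"tx":0.03,"ty":0.115,"tz":0.144,"ax":0,"ay":0,"az":0}]}}

```text
time_s: 2.47
tcp_pos: [0.6006, 0.131, 0.2173]
ee_rot: [[-0.001, -0.441, 0.898], [-0.001, 0.898, 0.441], [-1.0, 0.0, -0.002]]
wrist_force: [0.4, 0.1, -1.3]
gripper_width: 0.696
```

```bash
python3 -c "
from h import *
go([.621,.132,.06])
s=r.sense();p=viewer.capture('wrist')
im=p['image'].copy()
for X in ([.621,.132,.104],[.621,.132,.0],[.621,.132,.075]):
    q=proj(p,X,s);print(q);cv2.circle(im,tuple(int(round(v)) for v in q),3,(0,255,0),1)
for d in spotter.silhouettes('ink_bottle',p,):
    ys,xs=np.where(d['region']);print(d['score'],d['uv'],xs.min(),xs.max(),ys.min(),ys.max(),p['image'][d['region']].mean(0))
cv2.imwrite('pics/w1.png',cv2.resize(im,(800,600))[:,:,::-1])
"
```

```text
t 2.4667 pos [0.6006 0.131  0.2173] yaw 116.15218071454484 shift [ 0.2097 -0.0109  0.0253] F [ 0.3502  0.0528 -1.299 ] w 0.696012723704019
[np.float64(246.1997078065096), np.float64(214.97630060950672)]
[np.float64(248.29421735193608), np.float64(187.77397324843758)]
[np.float64(246.92458736815723), np.float64(205.5619672270956)]
0.94 [380.2, 209.7] 352 409 192 227 [142.2553 103.1578 110.1641]
0.75 [248.5, 199.2] 232 267 177 225 [101.2531 100.5862  95.8118]
0.74 [293.3, 239.5] 282 311 226 283 [117.5804  84.9423  89.3409]
0.72 [222.2, 279.4] 206 242 237 297 [134.3289  97.2168  91.6322]
0.7 [324.3, 162.6] 300 347 144 187 [155.1644 116.8027 122.4973]
```

View pics/w1.png

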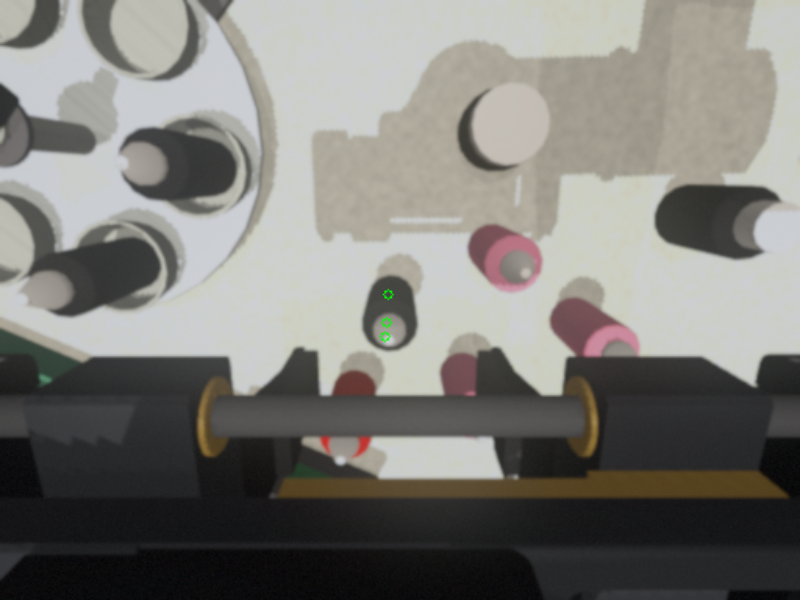

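The black bottle is at (388,310) in the view, and the predicted points lie on it within about 1 mm. The red bottle behind it is clear of the finger line. I'll descend.

Emit:
{"api": "play_rows", "payload": {"commands": [{"fingers":-0.4,"tx":0,"ty":-0.009,"tz":0.026,"ax":0,"ay":0,"az":0},{"fingers":-0.4,"tx":0.03,"ty":-0.009,"tz":0.026,"ax":0,"ay":0,"az":0},{"fingers":-0.4,"tx":0.07,"ty":-0.009,"tz":0.026,"ax":0,"ay":0,"az":0},{"fingers":-0.4,"tx":0.1,"ty":-0.009,"tz":0.026,"ax":0,"ay":0,"az":0},{"fingers":-0.4,"tx":0.1,"ty":-0.009,"tz":0.026,"ax":0,"ay":0,"az":0}]}}

```text
time_s: 2.98
tcp_pos: [0.6168, 0.1275, 0.1395]
ee_rot: [[-0.01, -0.435, 0.901], [-0.003, 0.901, 0.435], [-1.0, 0.002, -0.01]]
wrist_force: [-0.4, -0.8, -1.1]
gripper_width: 0.699
```

```bash
python3 -c "
from h import *
go([.621,.133,.06])
s=r.sense();p=viewer.capture('wrist')
for X in ([.621,.132,.104],[.621,.132,.0],[.621,.132,.075]): print(proj(p,X,s))
cv2.imwrite('pics/w2.png',cv2.resize(p['image'],(800,600))[:,:,::-1])
"
```

```text
t 2.9833 pos [0.6168 0.1275 0.1395] yaw 115.75781211388424 shift [0.106  0.004  0.0093] F [-0.3509 -0.7567 -1.1134] w 0.6989477387736202
[np.float64(258.4058244530007), np.float64(236.2143149684665)]
[np.float64(256.740344949678), np.float64(195.3217372711556)]
[np.float64(257.78949744136844), np.float64(221.08161585097946)]
```

View pics/w2.png

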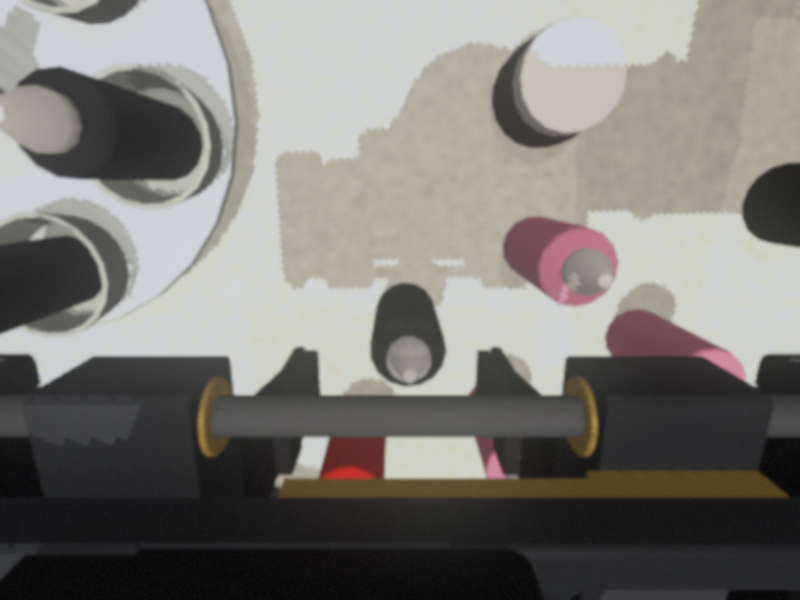

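```bash
python3 -c "
from h import *
go([.621,.133,.06])
s=r.sense();p=viewer.capture('wrist');s2=r.sense();print(s['tcp_pos'],s2['tcp_pos'],s2['ee_rot'],s2['joint_velocities'])
for X in ([.621,.133,.104],[.621,.133,.0],[.621,.133,.075]): print(np.array(proj(p,X,s2))/.64)
for d in spotter.silhouettes('ink_bottle',p):
    ys,xs=np.where(d['region']);print(d['score'],np.array(d['uv'])/.64,xs.min()/.64,xs.max()/.64,ys.min()/.64,ys.max()/.64)
"
```

```text
t 3.0333 pos [0.6186 0.1281 0.1425] yaw 115.82865954502894 shift [0.1099 0.0044 0.0063] F [1.0621 0.6175 0.5813] w 0.699468582453263
[0.6186 0.1281 0.1425] [0.6202 0.1289 0.1448] [[-0.0001 -0.4365  0.8997]
 [-0.0009  0.8997  0.4365]
 [-1.     -0.0008 -0.0005]] [ 0.315  -1.6829  2.9076  0.7515  0.2133 -0.0598]
[406.5155 356.5968]
[403.4023 296.3667]
[405.3692 334.4205]
0.97 [563.125  248.5938] 503.125 615.625 212.5 298.4375
0.85 [354.6875 459.6875] 318.75 385.9375 437.5 478.125
0.84 [485.625 456.25 ] 468.75 514.0625 385.9375 478.125
0.75 [660.4688 340.7812] 604.6875 742.1875 304.6875 375.0
0.69 [410.9375 329.0625] 370.3125 445.3125 278.125 378.125
```

Emit:
{"api": "play_rows", "payload": {"commands": [{"fingers":-0.4,"tx":0.03,"ty":0.006,"tz":0.003,"ax":0,"ay":0,"az":0},{"fingers":-0.4,"tx":0.06,"ty":0.006,"tz":0.003,"ax":0,"ay":0,"az":0},{"fingers":-0.4,"tx":0.09,"ty":0.006,"tz":0.003,"ax":0,"ay":0,"az":0},{"fingers":-0.4,"tx":0.112,"ty":0.006,"tz":0.003,"ax":0,"ay":0,"az":0},{"fingers":-0.4,"tx":0.112,"ty":0.006,"tz":0.003,"ax":0,"ay":0,"az":0}]}}

```text
time_s: 3.55
tcp_pos: [0.6194, 0.1347, 0.0588]
ee_rot: [[-0.003, -0.437, 0.9], [-0.001, 0.9, 0.437], [-1.0, 0.0, -0.003]]
wrist_force: [0.3, 0.0, -0.1]
gripper_width: 0.7
```

Emit:
{"api": "play_rows", "payload": {"commands": [{"fingers":-0.4,"tx":0,"ty":0,"tz":0,"ax":0,"ay":0,"az":0},{"fingers":-0.4,"tx":0,"ty":0,"tz":0,"ax":0,"ay":0,"az":0}]}}

```text
time_s: 3.72
tcp_pos: [0.6221, 0.1358, 0.0627]
ee_rot: [[0.004, -0.438, 0.899], [0.001, 0.899, 0.438], [-1.0, -0.001, 0.005]]
wrist_force: [0.3, -0.3, 0.6]
gripper_width: 0.701
```

```bash
python3 -c "
from h import *
go([.6205,.134,.06])
s=r.sense();p=viewer.capture('wrist')
for X in ([.6205,.134,.104],[.6205,.134,.0],[.6205,.134,.075]): print(np.array(proj(p,X,s))/.64)
cv2.imwrite('pics/w3.png',cv2.resize(p['image'],(800,600))[:,:,::-1])
"
```

```text
t 3.7167 pos [0.6221 0.1358 0.0627] yaw 115.96904604078591 shift [ 0.0036 -0.0013 -0.003 ] F [ 0.341  -0.312   0.6095] w 0.7006919539325187
[396.1783 461.0293]
[396.6563 329.4393]
[396.3778 406.1066]
```

View pics/w3.png

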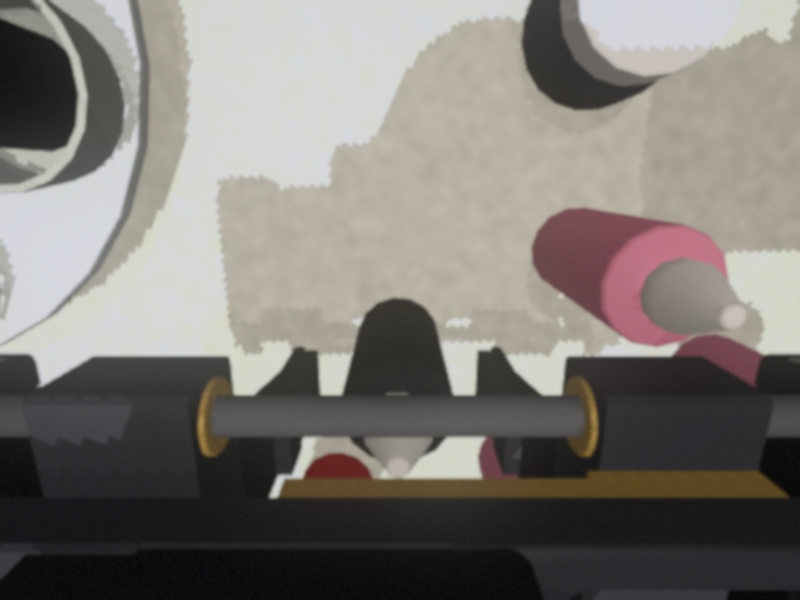

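Bottle centred between the pads (col ~398). Closing.

Emit:
{"api": "play_rows", "payload": {"commands": [{"fingers":1,"tx":0,"ty":0,"tz":0,"ax":0,"ay":0,"az":0},{"fingers":1,"tx":0,"ty":0,"tz":0,"ax":0,"ay":0,"az":0},{"fingers":1,"tx":0,"ty":0,"tz":0,"ax":0,"ay":0,"az":0},{"fingers":1,"tx":0,"ty":0,"tz":0,"ax":0,"ay":0,"az":0},{"fingers":1,"tx":0,"ty":0,"tz":0,"ax":0,"ay":0,"az":0}]}}

```text
time_s: 4.18
tcp_pos: [0.6205, 0.1355, 0.0603]
ee_rot: [[0.0, -0.438, 0.899], [0.0, 0.899, 0.438], [-1.0, -0.0, 0.0]]
wrist_force: [0.4, -0.3, 1.9]
gripper_width: 0.429
```

Emit:
{"api": "play_rows", "payload": {"commands": [{"fingers":1,"tx":0,"ty":0,"tz":0,"ax":0,"ay":0,"az":0},{"fingers":1,"tx":0,"ty":0,"tz":0,"ax":0,"ay":0,"az":0},{"fingers":1,"tx":0,"ty":0,"tz":0,"ax":0,"ay":0,"az":0}]}}

```text
time_s: 4.43
tcp_pos: [0.6205, 0.1355, 0.0603]
ee_rot: [[0.0, -0.438, 0.899], [0.0, 0.899, 0.438], [-1.0, -0.0, 0.0]]
wrist_force: [-0.3, 0.2, 1.8]
gripper_width: 0.425
```

Emit:
{"api": "play_rows", "payload": {"commands": [{"fingers":1,"tx":-0.04,"ty":0,"tz":0,"ax":0,"ay":0,"az":0},{"fingers":1,"tx":-0.08,"ty":0,"tz":0,"ax":0,"ay":0,"az":0},{"fingers":1,"tx":-0.12,"ty":0,"tz":0,"ax":0,"ay":0,"az":0},{"fingers":1,"tx":-0.17,"ty":0,"tz":0,"ax":0,"ay":0,"az":0},{"fingers":1,"tx":-0.22,"ty":0,"tz":0,"ax":0,"ay":0,"az":0}]}}

```text
time_s: 4.85
tcp_pos: [0.6196, 0.1351, 0.2256]
ee_rot: [[-0.002, -0.437, 0.899], [-0.001, 0.899, 0.437], [-1.0, 0.0, -0.002]]
wrist_force: [0.5, 0.4, -1.2]
gripper_width: 0.428
```

```bash
python3 -c "
from h import *
go([.522,-.082,.225])"
```

```text
t 4.85 pos [0.6196 0.1351 0.2256] yaw 115.93483598311448 shift [ 0.0013 -0.2035 -0.2436] F [ 0.4867  0.3993 -1.2259] w 0.4275936266530145
```

Emit:
{"api": "play_rows", "payload": {"commands": [{"fingers":1,"tx":0,"ty":-0.02,"tz":-0.024,"ax":0,"ay":0,"az":0},{"fingers":1,"tx":0,"ty":-0.05,"tz":-0.06,"ax":0,"ay":0,"az":0},{"fingers":1,"tx":0,"ty":-0.08,"tz":-0.096,"ax":0,"ay":0,"az":0},{"fingers":1,"tx":0,"ty":-0.11,"tz":-0.132,"ax":0,"ay":0,"az":0},{"fingers":1,"tx":0,"ty":-0.14,"tz":-0.168,"ax":0,"ay":0,"az":0}]}}

```text
time_s: 5.27
tcp_pos: [0.5517, -0.0153, 0.2246]
ee_rot: [[-0.001, -0.438, 0.899], [0.0, 0.899, 0.438], [-1.0, 0.0, -0.001]]
wrist_force: [0.4, 0.6, -0.4]
gripper_width: 0.423
```

Emit:
{"api": "play_rows", "payload": {"commands": [{"fingers":1,"tx":0,"ty":-0.03,"tz":-0.036,"ax":0,"ay":0,"az":0},{"fingers":1,"tx":0,"ty":-0.054,"tz":-0.065,"ax":0,"ay":0,"az":0},{"fingers":1,"tx":0,"ty":-0.063,"tz":-0.076,"ax":0,"ay":0,"az":0},{"fingers":1,"tx":0,"ty":-0.063,"tz":-0.076,"ax":0,"ay":0,"az":0},{"fingers":1,"tx":0,"ty":-0.063,"tz":-0.076,"ax":0,"ay":0,"az":0}]}}

```text
time_s: 5.68
tcp_pos: [0.5225, -0.0817, 0.225]
ee_rot: [[0.0, -0.437, 0.9], [0.0, 0.9, 0.437], [-1.0, 0.0, 0.0]]
wrist_force: [0.6, -0.3, -1.3]
gripper_width: 0.427
```

```bash
python3 -c "
from h import *
go([.522,-.082,.225])
p=viewer.capture('wrist');s=r.sense()
im=p['image'].copy()
a=np.array([.606,-.1065]);c=np.array([.5225,-.082])
for t in np.linspace(0,2*np.pi,60):
    for z,rad,col in((.06,.0295,(0,255,0)),(.037,.026,(255,0,0))):
        q=proj(p,[c[0]+rad*np.cos(t),c[1]+rad*np.sin(t),z],s);cv2.circle(im,tuple(int(round(v)) for v in q),1,col,-1)
cv2.imwrite('pics/w4.png',cv2.resize(im,(800,600))[:,:,::-1])
"
```

```text
t 5.6833 pos [ 0.5225 -0.0817  0.225 ] yaw 115.88457313606108 shift [-0.     -0.0001 -0.0008] F [ 0.6411 -0.3488 -1.2953] w 0.4269736638089345
```

View pics/w4.png

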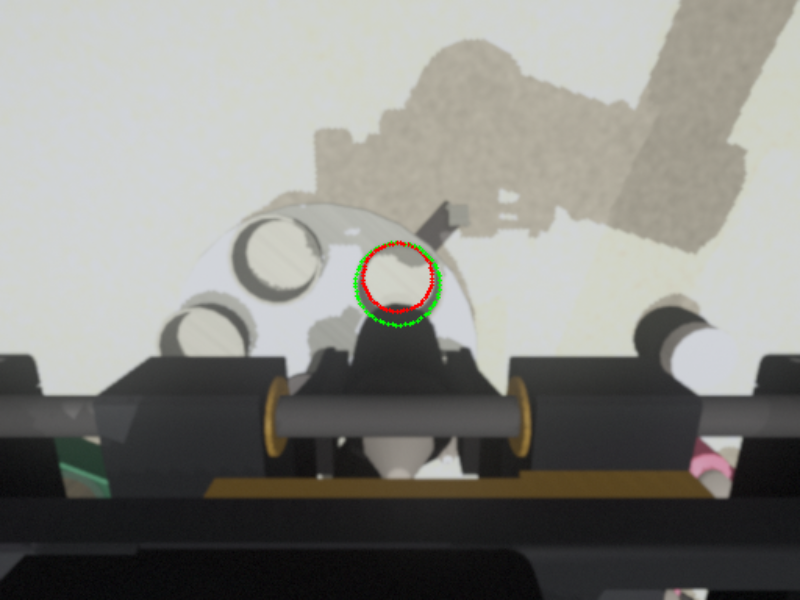

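The predicted pocket rings coincide with the real cup, at about (398,280). I'll lower the bottle.

Emit:
{"api": "play_rows", "payload": {"commands": [{"fingers":1,"tx":0.02,"ty":0,"tz":0,"ax":0,"ay":0,"az":0},{"fingers":1,"tx":0.05,"ty":0,"tz":0,"ax":0,"ay":0,"az":0},{"fingers":1,"tx":0.08,"ty":0,"tz":0,"ax":0,"ay":0,"az":0},{"fingers":1,"tx":0.105,"ty":0,"tz":0,"ax":0,"ay":0,"az":0},{"fingers":1,"tx":0.12,"ty":0,"tz":0,"ax":0,"ay":0,"az":0}]}}

```text
time_s: 6.15
tcp_pos: [0.522, -0.0802, 0.1325]
ee_rot: [[-0.003, -0.439, 0.899], [0.0, 0.899, 0.439], [-1.0, 0.002, -0.003]]
wrist_force: [-0.2, 0.6, 0.1]
gripper_width: 0.425
```

Emit:
{"api": "play_rows", "payload": {"commands": [{"fingers":1,"tx":0.012,"ty":0,"tz":0,"ax":0,"ay":0,"az":0},{"fingers":1,"tx":0.024,"ty":0,"tz":0,"ax":0,"ay":0,"az":0},{"fingers":1,"tx":0.034,"ty":0,"tz":0,"ax":0,"ay":0,"az":0},{"fingers":1,"tx":0.042,"ty":0,"tz":0,"ax":0,"ay":0,"az":0},{"fingers":1,"tx":0.046,"ty":0,"tz":0,"ax":0,"ay":0,"az":0}]}}

```text
time_s: 6.57
tcp_pos: [0.5224, -0.0813, 0.0999]
ee_rot: [[-0.0, -0.438, 0.899], [0.0, 0.899, 0.438], [-1.0, 0.0, -0.0]]
wrist_force: [-1.3, -0.0, 0.4]
gripper_width: 0.427
```

Emit:
{"api": "play_rows", "payload": {"commands": [{"fingers":1,"tx":0.001,"ty":0,"tz":0,"ax":0,"ay":0,"az":0},{"fingers":1,"tx":0.002,"ty":0,"tz":0,"ax":0,"ay":0,"az":0},{"fingers":1,"tx":0.003,"ty":0,"tz":0,"ax":0,"ay":0,"az":0},{"fingers":1,"tx":0.003,"ty":0,"tz":0,"ax":0,"ay":0,"az":0}]}}

```text
time_s: 6.9
tcp_pos: [0.5226, -0.0816, 0.0987]
ee_rot: [[0.001, -0.437, 0.899], [0.0, 0.899, 0.437], [-1.0, -0.0, 0.001]]
wrist_force: [0.6, 0.4, -0.9]
gripper_width: 0.427
```

Emit:
{"api": "play_rows", "payload": {"commands": [{"fingers":1,"tx":0.001,"ty":0,"tz":0,"ax":0,"ay":0,"az":0},{"fingers":1,"tx":0.001,"ty":0,"tz":0,"ax":0,"ay":0,"az":0},{"fingers":1,"tx":0.002,"ty":0,"tz":0,"ax":0,"ay":0,"az":0},{"fingers":1,"tx":0.002,"ty":0,"tz":0,"ax":0,"ay":0,"az":0}]}}

```text
time_s: 7.23
tcp_pos: [0.5227, -0.0816, 0.0973]
ee_rot: [[0.001, -0.438, 0.899], [-0.0, 0.899, 0.438], [-1.0, -0.0, 0.001]]
wrist_force: [-0.4, -0.1, 1.8]
gripper_width: 0.428
```

Emit:
{"api": "play_rows", "payload": {"commands": [{"fingers":1,"tx":0.0005,"ty":0,"tz":0,"ax":0,"ay":0,"az":0},{"fingers":1,"tx":0.001,"ty":0,"tz":0,"ax":0,"ay":0,"az":0},{"fingers":1,"tx":0.001,"ty":0,"tz":0,"ax":0,"ay":0,"az":0}]}}

```text
time_s: 7.48
tcp_pos: [0.5228, -0.0816, 0.0972]
ee_rot: [[0.001, -0.438, 0.899], [-0.0, 0.899, 0.438], [-1.0, -0.001, 0.001]]
wrist_force: [-2.1, 1.0, 7.6]
gripper_width: 0.428
```

Floor contact: 7.6 N upward at z = 0.0972. Opening partly.

Emit:
{"api": "play_rows", "payload": {"commands": [{"fingers":-0.35,"tx":0,"ty":0,"tz":0,"ax":0,"ay":0,"az":0},{"fingers":-0.35,"tx":0,"ty":0,"tz":0,"ax":0,"ay":0,"az":0},{"fingers":-0.35,"tx":0,"ty":0,"tz":0,"ax":0,"ay":0,"az":0},{"fingers":-0.35,"tx":0,"ty":0,"tz":0,"ax":0,"ay":0,"az":0},{"fingers":-0.35,"tx":0,"ty":0,"tz":0,"ax":0,"ay":0,"az":0}]}}

```text
time_s: 7.9
tcp_pos: [0.5223, -0.0816, 0.0958]
ee_rot: [[-0.0, -0.437, 0.899], [-0.0, 0.899, 0.437], [-1.0, 0.0, -0.0]]
wrist_force: [-0.9, 1.0, -0.5]
gripper_width: 0.655
```

Emit:
{"api": "play_rows", "payload": {"commands": [{"fingers":-0.35,"tx":-0.02,"ty":0,"tz":0,"ax":0,"ay":0,"az":0},{"fingers":-0.35,"tx":-0.06,"ty":0,"tz":0,"ax":0,"ay":0,"az":0},{"fingers":-0.35,"tx":-0.1,"ty":0,"tz":0,"ax":0,"ay":0,"az":0},{"fingers":-0.35,"tx":-0.14,"ty":0,"tz":0,"ax":0,"ay":0,"az":0},{"fingers":-0.35,"tx":-0.165,"ty":0,"tz":0,"ax":0,"ay":0,"az":0}]}}

```text
time_s: 8.32
tcp_pos: [0.5235, -0.0817, 0.223]
ee_rot: [[0.004, -0.438, 0.899], [-0.0, 0.899, 0.438], [-1.0, -0.002, 0.004]]
wrist_force: [0.2, -0.0, 0.5]
gripper_width: 0.672
```

```bash
python3 -c "
from h import *
go([.606,-.1065,.2])
p=viewer.capture('top');q=viewer.capture('side')
for n,c in(('top',p),('side',q)):
    print(n,[(round(d['score'],2),np.round(d['uv'])) for d in spotter.find_in('ink_bottle',c)])
    print(n,'exp placed mid',proj(c,[.5225,-.082,.087]))
a=q['image'][190:350,180:350];b=p['image'][100:250,270:420]
cv2.imwrite('pics/c.png',np.hstack([cv2.resize(a,(400,400)),cv2.resize(b,(400,400))])[:,:,::-1])
"
```

```text
t 8.3167 pos [ 0.5235 -0.0817  0.223 ] yaw 115.9687827111058 shift [ 0.0311 -0.0779  0.0843] F [ 0.2379 -0.0332  0.454 ] w 0.6724392324136687
top [(0.83, array([144., 189.])), (0.74, array([216., 122.])), (0.64, array([175., 150.]))]
top exp placed mid [np.float64(332.3124293664468), np.float64(220.8482200035024)]
side [(0.9, array([217., 255.])), (0.79, array([303., 178.])), (0.65, array([272., 153.]))]
side exp placed mid [np.float64(216.52973977237656), np.float64(254.46096936454384)]
```

View pics/c.png

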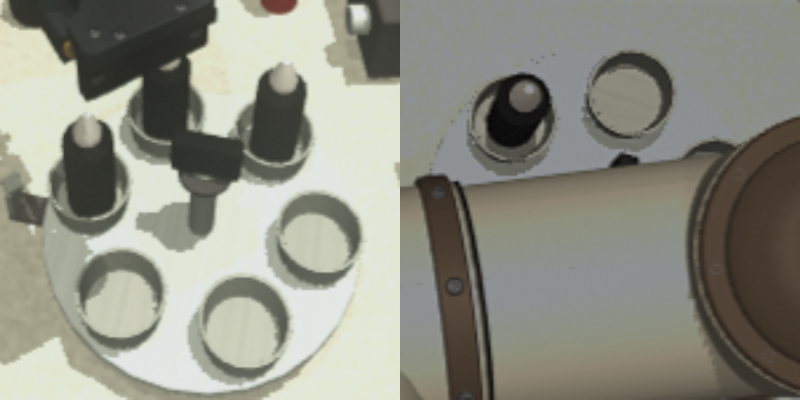

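The bottle stands upright in the pocket by the pointer (left crop, (85,170)), and the network's position matches the expected pixel within 1 px. Now over the knob.

Emit:
{"api": "play_rows", "payload": {"commands": [{"fingers":-0.2,"tx":0,"ty":-0.02,"tz":0.02,"ax":0.035,"ay":0,"az":0},{"fingers":-0.2,"tx":0,"ty":-0.04,"tz":0.043,"ax":0.07,"ay":0,"az":0},{"fingers":-0.2,"tx":0,"ty":-0.06,"tz":0.065,"ax":0.105,"ay":0,"az":0},{"fingers":-0.2,"tx":0,"ty":-0.078,"tz":0.084,"ax":0.14,"ay":0,"az":0},{"fingers":-0.2,"tx":0,"ty":-0.078,"tz":0.084,"ax":0.175,"ay":0,"az":0}]}}

```text
time_s: 8.93
tcp_pos: [0.6066, -0.1074, 0.2166]
ee_rot: [[-0.003, 0.103, 0.995], [-0.001, 0.995, -0.103], [-1.0, -0.001, -0.003]]
wrist_force: [0.1, -0.1, -0.3]
gripper_width: 0.601
```

Emit:
{"api": "play_rows", "payload": {"commands": [{"fingers":-0.2,"tx":0,"ty":0,"tz":0,"ax":0.035,"ay":0,"az":0},{"fingers":-0.2,"tx":0.01,"ty":0,"tz":0,"ax":0.059,"ay":0,"az":0},{"fingers":-0.2,"tx":0.01,"ty":0,"tz":0,"ax":0.059,"ay":0,"az":0},{"fingers":-0.2,"tx":0.01,"ty":0,"tz":0,"ax":0.059,"ay":0,"az":0}]}}

```text
time_s: 9.27
tcp_pos: [0.6037, -0.1066, 0.2101]
ee_rot: [[-0.004, 0.277, 0.961], [-0.0, 0.961, -0.277], [-1.0, -0.001, -0.004]]
wrist_force: [-0.7, 0.1, 0.5]
gripper_width: 0.599
```

```bash
python3 -c "
from h import *
go([.606,-.1065,.13]);print(r.sense()['joints'])
s=r.sense();p=viewer.capture('wrist')
im=p['image'].copy()
a=np.array([.606,-.1065]);th=np.radians(163.8);u=np.array([np.cos(th),np.sin(th)]);v=np.array([-u[1],u[0]])
pts=[proj(p,[*(a+u*i*.025+v*j*.007),.138],s) for i,j in((1,1),(1,-1),(-1,-1),(-1,1))]
cv2.polylines(im,[np.int32(np.round(pts))],True,(0,255,0),1)
cv2.imwrite('pics/k.png',cv2.resize(im,(800,600))[:,:,::-1])
"
```

```text
t 9.2667 pos [ 0.6037 -0.1066  0.2101] yaw 73.92901645177658 shift [0.1068 0.0011 0.0034] F [-0.6812  0.1112  0.4942] w 0.5994656600420621
[   5.0847   22.3047   -3.8034   -0.021   -64.1464 -111.1467]
```

View pics/k.png

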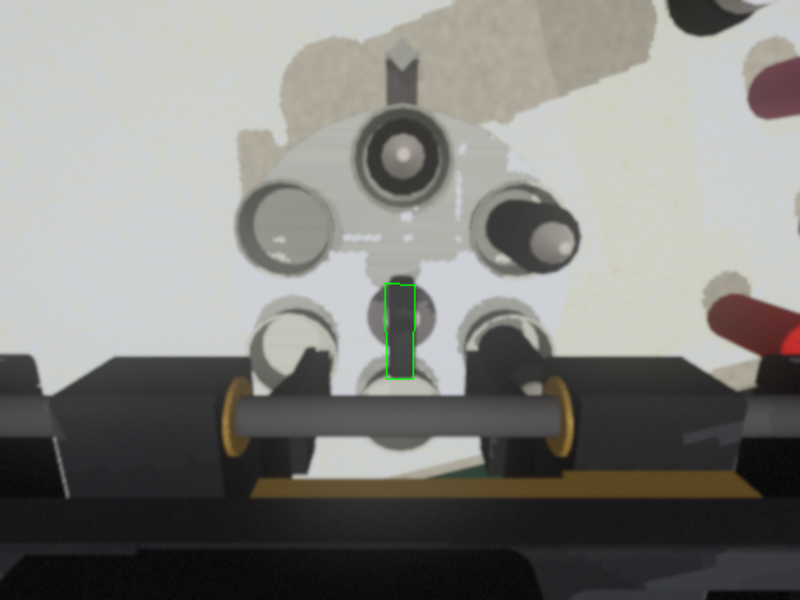

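Knob outline matches the bar, at (400,330). The bottle is centred in its cup. Descending onto the knob.

Emit:
{"api": "play_rows", "payload": {"commands": [{"fingers":-0.2,"tx":0.03,"ty":0,"tz":0.002,"ax":0,"ay":0,"az":0},{"fingers":-0.2,"tx":0.06,"ty":0,"tz":0.002,"ax":0,"ay":0,"az":0},{"fingers":-0.2,"tx":0.085,"ty":0,"tz":0.002,"ax":0,"ay":0,"az":0},{"fingers":-0.2,"tx":0.1,"ty":0,"tz":0.002,"ax":0,"ay":0,"az":0},{"fingers":-0.2,"tx":0.105,"ty":0,"tz":0.002,"ax":0,"ay":0,"az":0}]}}

```text
time_s: 9.73
tcp_pos: [0.6049, -0.107, 0.1313]
ee_rot: [[-0.004, 0.278, 0.961], [-0.0, 0.961, -0.278], [-1.0, -0.001, -0.004]]
wrist_force: [-1.1, 0.9, 0.0]
gripper_width: 0.597
```

Emit:
{"api": "play_rows", "payload": {"commands": [{"fingers":-0.2,"tx":0,"ty":0,"tz":0,"ax":0,"ay":0,"az":0},{"fingers":-0.2,"tx":0,"ty":0,"tz":0,"ax":0,"ay":0,"az":0},{"fingers":-0.2,"tx":0,"ty":0,"tz":0,"ax":0,"ay":0,"az":0}]}}

```text
time_s: 9.98
tcp_pos: [0.607, -0.107, 0.135]
ee_rot: [[0.003, 0.278, 0.961], [-0.0, 0.961, -0.278], [-1.0, 0.001, 0.003]]
wrist_force: [0.8, -0.0, -0.3]
gripper_width: 0.603
```

```bash
python3 -c "
from h import *
go([.606,-.1065,.13]);print(r.sense()['joints'])"
```

```text
t 9.9833 pos [ 0.607 -0.107  0.135] yaw 73.8592339950738 shift [ 0.0067  0.0003 -0.0015] F [ 0.7854 -0.0228 -0.2557] w 0.6030186827479799
[   5.037    26.3474   -9.0651    0.0282  -54.434  -111.1942]
```

Emit:
{"api": "play_rows", "payload": {"commands": [{"fingers":-0.2,"tx":0.005,"ty":0,"tz":-0.001,"ax":0,"ay":0,"az":0},{"fingers":-0.2,"tx":0.005,"ty":0,"tz":-0.001,"ax":0,"ay":0,"az":0},{"fingers":-0.2,"tx":0.005,"ty":0,"tz":-0.001,"ax":0,"ay":0,"az":0},{"fingers":1,"tx":0.005,"ty":0,"tz":-0.001,"ax":0,"ay":0,"az":0},{"fingers":1,"tx":0.005,"ty":0,"tz":-0.001,"ax":0,"ay":0,"az":0}]}}

```text
time_s: 10.4
tcp_pos: [0.6055, -0.1068, 0.13]
ee_rot: [[0.0, 0.279, 0.96], [-0.0, 0.96, -0.279], [-1.0, 0.0, 0.0]]
wrist_force: [-0.3, -0.0, 0.6]
gripper_width: 0.517
```

Emit:
{"api": "play_rows", "payload": {"commands": [{"fingers":1,"tx":0,"ty":0,"tz":0,"ax":0,"ay":0,"az":0},{"fingers":1,"tx":0,"ty":0,"tz":0,"ax":0,"ay":0,"az":0},{"fingers":1,"tx":0,"ty":0,"tz":0,"ax":0,"ay":0,"az":0},{"fingers":1,"tx":0,"ty":0,"tz":0,"ax":0,"ay":0,"az":0},{"fingers":1,"tx":0,"ty":0,"tz":0,"ax":0,"ay":0,"az":0}]}}

```text
time_s: 10.82
tcp_pos: [0.6059, -0.1052, 0.1298]
ee_rot: [[0.002, 0.279, 0.96], [0.003, 0.96, -0.279], [-1.0, 0.003, 0.001]]
wrist_force: [0.2, 9.9, -1.8]
gripper_width: 0.159
```

Emit:
{"api": "play_rows", "payload": {"commands": [{"fingers":1,"tx":0,"ty":0,"tz":0,"ax":0,"ay":0,"az":0},{"fingers":1,"tx":0,"ty":0,"tz":0,"ax":0,"ay":0,"az":0},{"fingers":1,"tx":0,"ty":0,"tz":0,"ax":0,"ay":0,"az":0}]}}

```text
time_s: 11.07
tcp_pos: [0.6059, -0.1051, 0.1298]
ee_rot: [[0.001, 0.278, 0.961], [0.002, 0.961, -0.278], [-1.0, 0.002, 0.001]]
wrist_force: [0.5, 5.2, 0.2]
gripper_width: 0.159
```

Gripped at 14 mm. The 5 N side load says the axis is about 1.5 mm to +y, so I'll include that shift and then turn slowly.

Emit:
{"api": "play_rows", "payload": {"commands": [{"fingers":1,"tx":0,"ty":0.002,"tz":0,"ax":0.01,"ay":0,"az":0},{"fingers":1,"tx":0,"ty":0.002,"tz":0,"ax":0.025,"ay":0,"az":0},{"fingers":1,"tx":0,"ty":0.002,"tz":0,"ax":0.04,"ay":0,"az":0},{"fingers":1,"tx":0,"ty":0.002,"tz":0,"ax":0.055,"ay":0,"az":0},{"fingers":1,"tx":0,"ty":0.002,"tz":0,"ax":0.07,"ay":0,"az":0}]}}

```text
time_s: 11.48
tcp_pos: [0.606, -0.1049, 0.1297]
ee_rot: [[0.0, 0.483, 0.876], [0.001, 0.876, -0.483], [-1.0, 0.001, 0.0]]
wrist_force: [0.3, 2.2, -0.0]
gripper_width: 0.163
```

Emit:
{"api": "play_rows", "payload": {"commands": [{"fingers":1,"tx":0,"ty":0,"tz":0,"ax":0.015,"ay":0,"az":0},{"fingers":1,"tx":0,"ty":0,"tz":0,"ax":0.03,"ay":0,"az":0},{"fingers":1,"tx":0,"ty":0,"tz":0,"ax":0.045,"ay":0,"az":0},{"fingers":1,"tx":0,"ty":0,"tz":0,"ax":0.06,"ay":0,"az":0},{"fingers":1,"tx":0,"ty":0,"tz":0,"ax":0.075,"ay":0,"az":0}]}}

```text
time_s: 11.9
tcp_pos: [0.6061, -0.1046, 0.1298]
ee_rot: [[0.001, 0.674, 0.739], [0.001, 0.739, -0.674], [-1.0, 0.001, 0.0]]
wrist_force: [0.3, 2.6, -0.7]
gripper_width: 0.157
```

```bash
python3 -c "
from h import *
go([.606,-.1055,.13]);s=r.sense();print(s['joints'],s['moment'])"
```

```text
t 11.9 pos [ 0.6061 -0.1046  0.1298] yaw 47.64088934826201 shift [-0.0003 -0.001   0.0006] F [ 0.2588  2.5766 -0.7362] w 0.15706825344696496
[   5.244    26.601    -9.4737   -0.049   -53.8749 -137.5742] [ 0.6405 -0.1233  0.1619]
```

Emit:
{"api": "play_rows", "payload": {"commands": [{"fingers":1,"tx":0,"ty":0,"tz":0,"ax":0.015,"ay":0,"az":0},{"fingers":1,"tx":0,"ty":0,"tz":0,"ax":0.03,"ay":0,"az":0},{"fingers":1,"tx":0,"ty":0,"tz":0,"ax":0.045,"ay":0,"az":0},{"fingers":1,"tx":0,"ty":0,"tz":0,"ax":0.06,"ay":0,"az":0},{"fingers":1,"tx":0,"ty":0,"tz":0,"ax":0.075,"ay":0,"az":0}]}}

```text
time_s: 12.32
tcp_pos: [0.6063, -0.1045, 0.1298]
ee_rot: [[0.001, 0.828, 0.561], [0.001, 0.561, -0.828], [-1.0, 0.002, -0.0]]
wrist_force: [0.6, 2.9, -1.2]
gripper_width: 0.155
```

Emit:
{"api": "play_rows", "payload": {"commands": [{"fingers":1,"tx":0,"ty":0,"tz":0,"ax":0.015,"ay":0,"az":0},{"fingers":1,"tx":0,"ty":0,"tz":0,"ax":0.03,"ay":0,"az":0},{"fingers":1,"tx":0,"ty":0,"tz":0,"ax":0.045,"ay":0,"az":0},{"fingers":1,"tx":0,"ty":0,"tz":0,"ax":0.06,"ay":0,"az":0},{"fingers":1,"tx":0,"ty":0,"tz":0,"ax":0.075,"ay":0,"az":0}]}}

```text
time_s: 12.73
tcp_pos: [0.6065, -0.1044, 0.1298]
ee_rot: [[0.002, 0.936, 0.352], [0.001, 0.352, -0.936], [-1.0, 0.002, -0.0]]
wrist_force: [1.0, 3.6, -0.1]
gripper_width: 0.152
```

Emit:
{"api": "play_rows", "payload": {"commands": [{"fingers":1,"tx":0,"ty":0,"tz":0,"ax":0.012,"ay":0,"az":0},{"fingers":1,"tx":0,"ty":0,"tz":0,"ax":0.024,"ay":0,"az":0},{"fingers":1,"tx":0,"ty":0,"tz":0,"ax":0.034,"ay":0,"az":0},{"fingers":1,"tx":0,"ty":0,"tz":0,"ax":0.038,"ay":0,"az":0},{"fingers":1,"tx":0,"ty":0,"tz":0,"ax":0.038,"ay":0,"az":0}]}}

```text
time_s: 13.15
tcp_pos: [0.6067, -0.1044, 0.1298]
ee_rot: [[0.002, 0.971, 0.24], [0.001, 0.24, -0.971], [-1.0, 0.002, -0.001]]
wrist_force: [1.6, 4.3, -0.5]
gripper_width: 0.157
```

```bash
python3 -c "
from h import *
go([.606,-.1055,.13]);s=r.sense();print(s['joints'],s['moment'])
q=viewer.capture('side');a=q['image'][190:350,180:350]
p=viewer.capture('wrist')
cv2.imwrite('pics/t.png',np.hstack([cv2.resize(a,(340,340)),cv2.resize(p['image'],(453,340))])[:,:,::-1])
"
```

```text
t 13.15 pos [ 0.6067 -0.1044  0.1298] yaw 13.905212240608357 shift [-0.0003 -0.0012  0.0013] F [ 1.6035  4.2534 -0.534 ] w 0.1567668801348876
[   5.2564   26.6099   -9.4444   -0.0735  -53.8196 -171.3078] [ 1.2998 -0.6618  0.0792]
```

View pics/t.png

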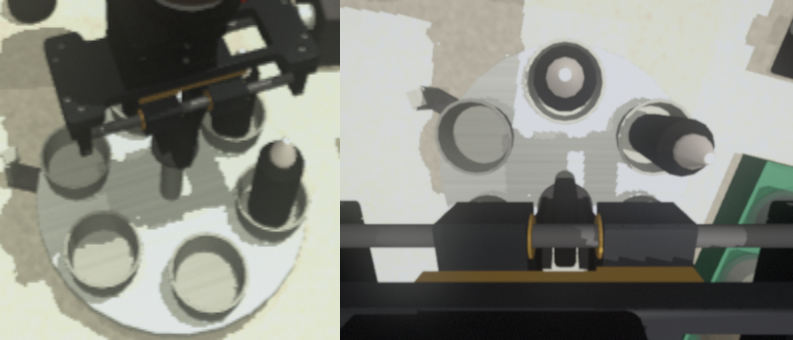

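The wheel has turned one click: an empty cup is at the pointer (left crop (75,160)), and the loaded bottle is one stop further on. Releasing and retreating upward.

Emit:
{"api": "play_rows", "payload": {"commands": [{"fingers":-0.2,"tx":0,"ty":0,"tz":0,"ax":0,"ay":0,"az":0},{"fingers":-0.2,"tx":0,"ty":0,"tz":0,"ax":0,"ay":0,"az":0},{"fingers":-0.2,"tx":0,"ty":0,"tz":0,"ax":0,"ay":0,"az":0},{"fingers":-0.2,"tx":0,"ty":0,"tz":0,"ax":0,"ay":0,"az":0},{"fingers":-0.2,"tx":0,"ty":0,"tz":0,"ax":0,"ay":0,"az":0}]}}

```text
time_s: 13.67
tcp_pos: [0.6055, -0.1058, 0.1298]
ee_rot: [[-0.001, 0.971, 0.24], [-0.0, 0.24, -0.971], [-1.0, -0.001, 0.0]]
wrist_force: [-0.3, 0.1, -0.2]
gripper_width: 0.45
```

Emit:
{"api": "play_rows", "payload": {"commands": [{"fingers":-0.2,"tx":-0.02,"ty":0,"tz":0,"ax":0,"ay":0,"az":0},{"fingers":-0.2,"tx":-0.05,"ty":0,"tz":0,"ax":0,"ay":0,"az":0},{"fingers":-0.2,"tx":-0.09,"ty":0,"tz":0,"ax":0,"ay":0,"az":0},{"fingers":-0.2,"tx":-0.13,"ty":0,"tz":0,"ax":0,"ay":0,"az":0},{"fingers":-0.2,"tx":-0.16,"ty":0,"tz":0,"ax":0,"ay":0,"az":0}]}}

```text
time_s: 14.08
tcp_pos: [0.6062, -0.1058, 0.2526]
ee_rot: [[0.002, 0.971, 0.24], [-0.001, 0.24, -0.971], [-1.0, 0.002, 0.001]]
wrist_force: [0.0, -0.3, -0.1]
gripper_width: 0.596
```

Emit:
{"api": "play_rows", "payload": {"commands": [{"fingers":-0.2,"tx":0,"ty":0,"tz":-0.05,"ax":0,"ay":0,"az":0},{"fingers":-0.2,"tx":0,"ty":0,"tz":-0.1,"ax":0,"ay":0,"az":0},{"fingers":-0.2,"tx":0,"ty":0,"tz":-0.13,"ax":0,"ay":0,"az":0},{"fingers":-0.2,"tx":0,"ty":0,"tz":-0.13,"ax":0,"ay":0,"az":0},{"fingers":-0.2,"tx":0,"ty":0,"tz":-0.13,"ax":0,"ay":0,"az":0}]}}

```text
time_s: 14.5
tcp_pos: [0.5852, -0.0237, 0.2495]
ee_rot: [[-0.004, 0.965, 0.261], [0.018, 0.261, -0.965], [-1.0, 0.001, -0.019]]
wrist_force: [0.4, 0.9, -0.3]
gripper_width: 0.599
```

```bash
python3 -c "
from h import *
go([.606,-.1055,.13])
q=viewer.capture('side');a=q['image'][140:350,150:400]
s=r.sense();p=viewer.capture('wrist');im=p['image'].copy()
c=np.array([.606,-.1055])+.088*np.array([np.cos(np.radians(163.8)),np.sin(np.radians(163.8))])
for t in np.linspace(0,2*np.pi,60):
    cv2.circle(im,tuple(int(round(v)) for v in proj(p,[c[0]+.0295*np.cos(t),c[1]+.0295*np.sin(t),.06],s)),1,(0,255,0),-1)
cv2.imwrite('pics/f.png',np.hstack([cv2.resize(a,(357,300)),cv2.resize(im,(400,300))])[:,:,::-1])
"
```

```text
t 14.5 pos [ 0.5852 -0.0237  0.2495] yaw 15.123882643955566 shift [ 0.1573 -0.0019  0.1155] F [ 0.3626  0.8593 -0.3435] w 0.5993500256145013
```

View pics/f.png

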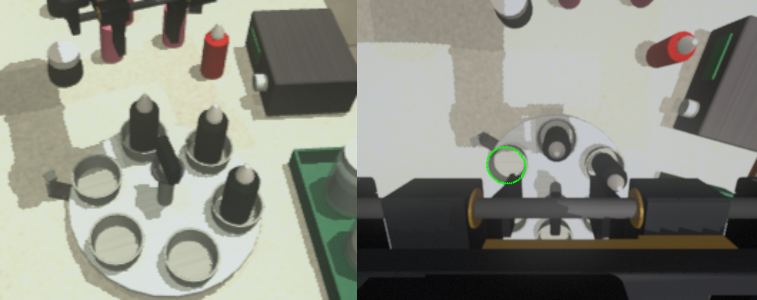

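An empty cup sits at the pointer, on the predicted ring. All three bottles stand upright in consecutive cups and the gripper is clear. I'll let the arm settle, then hand in.

Emit:
{"api": "play_rows", "payload": {"commands": [{"fingers":-0.2,"tx":0,"ty":0,"tz":0,"ax":0,"ay":0,"az":0},{"fingers":-0.2,"tx":0,"ty":0,"tz":0,"ax":0,"ay":0,"az":0},{"fingers":-0.2,"tx":0,"ty":0,"tz":0,"ax":0,"ay":0,"az":0},{"fingers":-0.2,"tx":0,"ty":0,"tz":0,"ax":0,"ay":0,"az":0}]}}

```text
time_s: 14.93
tcp_pos: [0.5853, -0.0244, 0.2492]
ee_rot: [[-0.004, 0.966, 0.259], [0.019, 0.259, -0.966], [-1.0, 0.001, -0.019]]
wrist_force: [0.0, 0.1, -0.1]
gripper_width: 0.599
```

```bash
python3 -c "
from h import *
s=r.sense();print(s['time_s'],s['joints'],s['wrist_force']);print(job.finish_job())"
```

```text
14.9333 [  12.8862   18.0766   -3.912    -1.1789  -68.0144 -177.4058] [ 0.0137  0.0548 -0.1172]
the job is handed in; nothing more can be done
None
```

The job is done and handed in at 14.9 s. The black ink bottle is in the pocket that was at the pointer, and the carousel is turned one click clockwise and released.

- **Placing:** I lowered the bottle until it touched the pocket floor (7.6 N at the expected height), then opened the gripper. Camera views then showed it upright and centred in the cup.
- **Turning:** I gripped the knob and turned it 60° clockwise. A side load on the knob, up to about 10 N when gripping it, showed I had its axis about 1.5 mm off. It stayed below 5 N during the turn and is well under the limit.
- **Final check:** With the gripper clear, an empty cup sat at the pointer within the drawing accuracy of my predicted ring. The three bottles stood in consecutive cups, and the wrist force was close to zero.
- **Close call:** The last retreat brought joint 6 to -177.41°, just inside its -177.46° limit. That reading did not pass the limit, but the margin was very small. The tool stopped about 1° short of the commanded heading there, away from everything.

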